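Sort the oar-fitting parts into their trays

TASK

Sort the loose oar parts on the bench: lay both black collars flat and side by side in the long grey collar tray, stand the end plug upright on its flange in the square steel bin, and lay the spacer plate flat in the plywood tray. The plate lies sunk between the rails of its wooden rack, so slide it out along the rails until it sticks well out over one end of the rack, still lying flat, before you lift it. Leave the bottle and the screwdriver where they are.

Things in the scene. Friction and masses are not known exactly. Their poses are not given: they have to be found in the camera images.
- big_collar: Loose black plastic ring lying flat: outer diameter 58, bore 42, height 24 mm, about 50 g. Origin: centre of the underside; z up along the ring's axis. Belongs in the collar tray.
- small_collar: Loose black plastic ring lying flat: outer diameter 42, bore 28, height 20 mm, about 30 g. Origin: centre of the underside; z up. Belongs in the collar tray.
- end_plug: Loose grey plastic turned plug standing on its flange: flange diameter 50, 10 mm high; round stem above it, diameter 32, up to 42 mm in all; about 80 g. Origin: centre of the underside; z up along the stem. Belongs in the plug bin.
- spacer_plate: Loose thin aluminium plate, 100 (its x) by 46 (its y) by 5 mm, about 65 g, lying flat on the floor of the plate rack between its rails, its x along the rails. Origin: centre of the underside; z up. Belongs in the plate tray.
- plate_rack: Fixed to the bench. Wooden block 140 (its x) by 60 (its y) mm. Its top, 40 mm above the bench, is a channel floor 50 mm wide between two rails 5 mm high, flush with the plate's top. Both ends (x = -70, +70 mm) are open and drop straight to the bench. The plate starts near the -x end, which faces the robot, with 35 to 55 mm of bare floor behind it. Origin: centre of underside, on the bench.
- collar_tray: Fixed to the bench. Low grey plastic tray, open on top, 158 (its x) by 104 (its y) mm outside, 14 mm high, walls 4 mm, floor 4 mm thick. Takes both collars side by side along x. Origin: centre of the underside, on the bench.
- plate_tray: Fixed to the bench. Low plywood tray, open on top, 148 (its x) by 118 (its y) mm outside, 16 mm high, walls 4 mm, floor 4 mm thick. Takes the spacer plate. Origin: centre of the underside, on the bench.
- plug_bin: Fixed to the bench. Low square steel bin, open on top, 98 by 98 mm outside, 20 mm high, walls 4 mm, floor 4 mm thick. Takes the end plug. Origin: centre of the underside, on the bench.
- bottle: Bystander, not to be moved: white bottle with blue label and cap, diameter 52, height 120 mm, standing beyond the left-hand places. Origin: centre of the underside.
- screwdriver: Bystander, not to be moved: screwdriver with a red handle, about 200 mm long, lying flat beyond the trays, roughly along world y. Its x runs from handle to tip. Origin: on the bench under it.
Not all that is in view belongs to the job. What is shaped like the collar_tray but red is not meant.

How it is judged:
On the way:
1. the spacer plate, still lying flat on its rack, sticks out at least 20 mm over one end of it ((x of spacer_plate in the frame of plate_rack below -0.04 m or x of spacer_plate in the frame of plate_rack above 0.04 m) and x of spacer_plate in the frame of plate_rack between -0.075 and 0.075 m and z of spacer_plate in the frame of plate_rack between 0.037 and 0.044 m and y of spacer_plate in the frame of plate_rack between -0.008 and 0.008 m and angle between spacer_plate's own z axis and vertical below 0.06 rad), for 0.2 s.
At the end, for the whole second after the job is handed in: Both collars flat on the collar tray floor, the plug upright on the plug bin floor, the plate flat on the plate tray floor: inside the walls, underside within 4 mm of the floor (plate 3 mm), tilt below 0.1 rad (plate 0.06), released and at rest (x of big_collar in the frame of collar_tray between -0.05 and 0.05 m and y of big_collar in the frame of collar_tray between -0.023 and 0.023 m and z of big_collar in the frame of collar_tray between 0.001 and 0.008 m and angle between each of big_collar, small_collar, end_plug's own z axis and vertical below 0.1 rad and linear speed of each of big_collar, small_collar, end_plug, spacer_plate below 0.02 m/s and angular speed of each of big_collar, small_collar, end_plug, spacer_plate below 0.3 rad/s and x of small_collar in the frame of collar_tray between -0.058 and 0.058 m and y of small_collar in the frame of collar_tray between -0.031 and 0.031 m and z of small_collar in the frame of collar_tray between 0.001 and 0.008 m and x of end_plug in the frame of plug_bin between -0.024 and 0.024 m and y of end_plug in the frame of plug_bin between -0.024 and 0.024 m and z of end_plug in the frame of plug_bin between 0.001 and 0.008 m and x of spacer_plate in the frame of plate_tray between -0.05 and 0.05 m and y of spacer_plate in the frame of plate_tray between -0.036 and 0.036 m and z of spacer_plate in the frame of plate_tray between 0.001 and 0.007 m and angle between spacer_plate's own z axis and vertical below 0.06 rad); the robot touches nothing.
It fails at once if the bottle was moved by more than 30 mm (distance of bottle from where it was at the start of the episode above 0.03 m).
It fails at once if the screwdriver was moved by more than 30 mm (distance of screwdriver from where it was at the start of the episode above 0.03 m).
It also fails if it takes over 115 s, if anything falls off the work surface, if the arm or the gripper's body presses on something with over 40 N, if the wrist force passes 120 N, or if a joint passes its speed limit or range.

ROBOT

A 6-joint arm with a two-finger parallel gripper is mounted at the origin on the work surface. World frame = base frame: x ahead of the robot, y to its left, z up, the work surface at z = 0. Lengths are in m, angles in rad, forces in N, time in s.
With the tool pointing down it reaches from about 0.35 to 0.775 m from the base axis. Payload 5.5 kg.
Tool frame: the origin (TCP) lies midway between the tips of the shut fingers; the grasp point (between the pads) lies grip_point_offset behind it (grip_point_offset is the distance from the TCP to the grasp point, in m); z points along the fingers, y is the direction in which the jaws open and shut (so a half turn about z gives the same grasp; the last joint's range is limited). The gripper opens to 85 mm and grips with 20 to 120 N. Pads are 22 mm wide; open, the fingers measure 114 mm over their backs; the gripper's body (76 mm by 85 mm) begins 54 mm behind the grasp point. The pads swing forward as they close: fully open they stand 13 mm farther back than shut.
Start: joints at [1.017, 0.313, 0.046, 1.304, 0, 1.431], TCP at [0.231, 0.527, 0.231] pointing down, gripper open.
Joint ranges: [-2.76, 2.76], [-0.86, 1.69], [-1.03, 1.26], [-2.2, 2.34], [-1.47, 1.5], [-3.14, 3.14]. Speed limits (rad/s): [2.57, 2.57, 3.14, 3.14, 3.14, 3.14].

INTERFACE

Orientations are given as a unit quaternion [w, x, y, z].
In Python, from workcell import * gives the robot as it stands.
- The arm moves only by the tool send_rows, never from a script. Its argument "series" is one flat list of numbers, 7 for each row, row after row: the shift along the tool's x, y, z in cm, then the turn, a rotation vector about the tool's x, y, z in degrees, then the opening, from 0 (shut) to 1 (fully open). A call has 1 to 10 rows; each row is the pose to reach, as a shift and turn from the pose commanded when the call began, along the tool's axes at that moment; what a row does not reach only later rows make up. A row lasts 1/12 s, in which the tool goes at most 41.7 mm and 7.16 degrees, less where a joint would pass 70% of its speed; a pose out of reach is approached as far as the arm can. A call with a gripper value outside its range is refused whole. The fingers move at their own pace and stop on an object; "newtons" is the grip in N (left out, the last holds). Time passes only in rows, so rows that repeat a pose let the fingers close. It gives the time, the measured TCP pose, the force and the opening at its end, in the units of the state.
- get_state(): the state, without advancing time (a new reading comes with each control period).
- read_camera(name): name is "scene" or "top" or "wrist"; returns the picture (420x560x3 uint8, blue, green, red); there is no depth.
- camera_info(name): a dict with "K" (3x3 intrinsics, pixels), "xyz" and "attitude" of the camera in the world. Camera axes: x right, y down, z forward; pixel columns grow to the right and rows downward; lengths in m; the calibration is good to about 2 mm. A picture is of the moment at which its call begins: read the wrist's pose just before it. camera_info takes no time and is no camera call; for the wrist camera it gives the pose at the moment of the call.
- hand_in(): hands the job in, once; it reports no verdict.
Trained networks look in the newest picture that a camera, given by its name, has taken for a name from the list of things; names that differ only in an ending like _2 or _b are one class to them, and where a whole thing is asked for, a point or a joint stands for the part that bears it (a point fixed in the world has none). Each returns a list of dicts, best first, with "p" (0 to 1); they miss things now and then, are a little off and sometimes report something else, mostly with a low value. They report only what shows in the picture. A call takes as long as a camera call. They do not tell look-alikes from the thing itself.
- silhouettes(camera, label): "pixels" (420x560 bool, what is visible of it) and "box" ([left, top, width, height] in pixels, round what is visible of it).
The state is a dict: "clock": time; "joint_pos": joint angles; "qvel": joint speeds; "tau": joint torques, N m; "tcp_pos": TCP position; "orientation": TCP orientation; "wrist_force": force on the tool from outside, world axes, zero at the start; "ft_torque": the same for the moment, N m; "finger_gap": finger opening in m.
Only numpy, scipy, OpenCV 4.12 (cv2) and the standard library are available. Lean on these libraries where they do the work, as an engineer would, in place of code of your own. Each camera call takes 0.05 s, during which the arm holds its last target. There are 200 camera calls.

## Working session

There is one attempt and no reset: what is moved stays moved. The work goes in short steps, Python scripts to look and compute and a tool call to move; the robot and the scene stay as the last step left them, time stands still between calls to the robot, and variables do not carry over. Pictures are saved under pics/ and viewed, about 12 in all and at most 16, crops included, and the job is handed in when it is done.

Besides the shell and the picture viewer there is one more tool, called after "Call:" in YAML: its name, and indented under it one key for each argument. send_rows: Moves the arm, as the interface text tells. Its arguments: {"type":"object","properties":{"series":{"type":"array"},"newtons":{"type":"number"}},"required":["series"]}

```bash
ls; mkdir -p pics; python3 - <<'E'
from workcell import *
import cv2
s=get_state();print(s)
for n in("scene","top","wrist"):
    im=read_camera(n);cv2.imwrite(f"pics/{n}0.png",im);print(n,camera_info(n))
try: print(grip_point_offset)
except Exception as e: print(e)
E
```

```text
pics
{'clock': 0.0, 'joint_pos': array([ 1.01739601e+00,  3.14039872e-01,  4.49468778e-02,  1.30360069e+00,
       -4.08410224e-05,  1.43118945e+00]), 'qvel': array([ 7.01104420e-04,  7.32745507e-04, -9.82629193e-05,  4.57899933e-04,
       -8.01263271e-04,  2.41181439e-04]), 'tau': array([-1.30357871e-04, -4.80621064e+01,  2.98537034e+01,  1.92866108e-02,
       -1.75225146e-04,  2.00111765e-05]), 'tcp_pos': array([0.23094222, 0.5260064 , 0.2303733 ]), 'orientation': array([-3.02974990e-04,  2.05423689e-01,  9.78672677e-01, -8.99229340e-04]), 'wrist_force': array([-0.03610702,  0.75911071,  0.36772597]), 'ft_torque': array([-0.01437204, -0.03153071, -0.03273969]), 'finger_gap': 0.08539229414588596}
scene {'K': array([[521.47155174,   0.        , 280.76752746],
       [  0.        , 521.47155174, 215.58006386],
       [  0.        ,   0.        ,   1.        ]]), 'xyz': array([ 1.16280746, -0.49140948,  1.13009258]), 'attitude': array([-0.29936708,  0.87158366,  0.36626065, -0.12874164])}
top {'K': array([[425.01492033,   0.        , 279.15637157],
       [  0.        , 425.01492033, 215.86547564],
       [  0.        ,   0.        ,   1.        ]]), 'xyz': array([0.33847157, 0.06793135, 1.29330507]), 'attitude': array([-0.0677232 ,  0.70842685, -0.700196  ,  0.05718847])}
wrist {'K': array([[294.1724314 ,   0.        , 281.64971142],
       [  0.        , 294.1724314 , 205.15465597],
       [  0.        ,   0.        ,   1.        ]]), 'xyz': array([0.16838343, 0.55353855, 0.37243099]), 'attitude': array([0.11235179, 0.82977136, 0.54177115, 0.0730793 ])}
0.0187
```

View pics/top0.png

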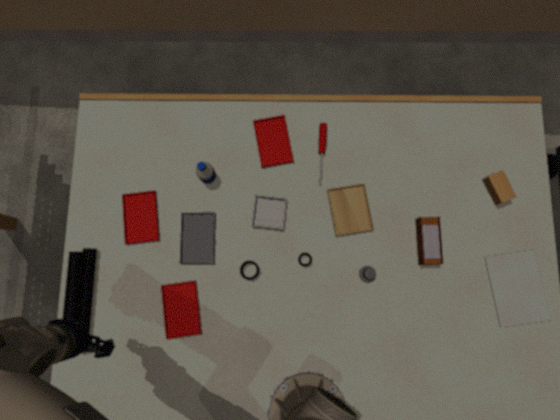

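View pics/scene0.png

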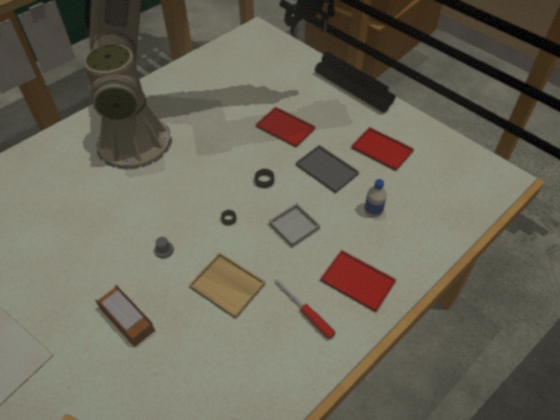

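```bash
cat > h.py <<'E'
from workcell import *
import numpy as np, cv2
from scipy.spatial.transform import Rotation as R
q2R=lambda q:R.from_quat([q[1],q[2],q[3],q[0]])
def ray(ci,uv,z):
    d=q2R(ci["attitude"]).apply(np.linalg.inv(ci["K"])@[uv[0],uv[1],1]);return ci["xyz"]+d*(z-ci["xyz"][2])/d[2]
def rect(ci,mask,z):
    "world centre, long-axis angle deg, sizes of mask's min-area rect at height z"
    c=max(cv2.findContours(mask.astype(np.uint8),0,2)[0],key=cv2.contourArea)[:,0]
    w=np.array([ray(ci,p,z)[:2] for p in c]).astype(np.float32)
    (c,sz,a)=cv2.minAreaRect(w*1000)
    if sz[0]<sz[1]: sz=sz[::-1];a+=90
    return np.round(np.array(c)/1000,4),round(a,1),np.round(sz,1)
def project(ci,p):
    v=ci["K"]@q2R(ci["attitude"]).inv().apply(np.array(p)-ci["xyz"]);return v[:2]/v[2]
E
python3 - <<'E'
from h import *
Z=dict(big_collar=.024,small_collar=.02,end_plug=.042,spacer_plate=.045,plate_rack=.045,collar_tray=.014,plate_tray=.016,plug_bin=.02,bottle=.12,screwdriver=.01)
for cam in("top","scene"):
    ci=camera_info(cam)
    read_camera(cam)
    for n,z in Z.items():
        for d in silhouettes(cam,n)[:3]:
            print(cam,n,round(d["p"],2),d["box"],*rect(ci,d["pixels"],z))
E
```

```text
top big_collar 0.42 [240.9, 262.5, 21.0, 18.0] [0.4034 0.1737] 46.1 [54.8 52.1]
top small_collar 0.67 [296.5, 252.8, 15.5, 13.0] [0.4389 0.0111] 0.3 [35.9 32.9]
top end_plug 0.55 [358.0, 264.9, 19.6, 16.3] [ 0.3945 -0.1699] 178.5 [49.4 46.4]
top spacer_plate 0.63 [420.6, 225.9, 21.0, 36.2] [ 0.49   -0.3581] 0.7 [97.5 49.2]
top plate_rack 0.65 [414.8, 213.6, 27.9, 53.1] [ 0.4948 -0.3526] 1.2 [142.3  75.1]
top plate_rack 0.49 [318.2, 125.6, 11.6, 30.9] [ 0.8055 -0.0416] 175.7 [101.   24.4]
top collar_tray 0.93 [177.0, 214.0, 36.3, 47.2] [0.4985 0.3368] 0.6 [156.1 108.5]
top collar_tray 0.76 [255.5, 115.5, 39.5, 53.9] [0.8092 0.1111] 11.3 [161.5 103.4]
top collar_tray 0.68 [123.4, 188.6, 38.3, 55.7] [0.5599 0.5131] 7.4 [162.5 110.3]
top plate_tray 0.96 [328.8, 184.0, 40.1, 52.0] [ 0.5922 -0.1282] 9.7 [146.5 121.1]
top plug_bin 0.84 [252.7, 196.3, 34.0, 33.6] [0.5782 0.1185] 174.7 [100.5 100. ]
top bottle 0.72 [329.5, 185.0, 41.3, 51.3] [ 0.5689 -0.1127] 9.9 [137.6 108.6]
top bottle 0.67 [197.3, 162.8, 18.6, 20.0] [0.6746 0.2993] 27.7 [74.8 49.8]
top screwdriver 0.83 [319.8, 123.6, 9.3, 
[... 604 characters left out ...]
2868 0.373 ] 8.4 [166.5 117.4]
scene collar_tray 0.86 [298.4, 144.2, 57.4, 51.0] [0.499  0.3332] 1.8 [164.5 116.3]
scene collar_tray 0.72 [317.3, 252.8, 79.3, 57.5] [0.8108 0.1083] 13.3 [162.8 111.6]
scene plate_tray 0.94 [191.8, 249.9, 75.4, 68.4] [ 0.5945 -0.1307] 9.4 [156.  124.4]
scene plug_bin 0.61 [266.7, 205.5, 54.1, 44.9] [0.5833 0.1145] 174.1 [108.5 107.9]
scene plug_bin 0.56 [272.8, 280.0, 60.5, 60.4] [ 0.8173 -0.0464] 176.9 [105.1  24.8]
scene bottle 0.88 [364.7, 179.2, 24.5, 37.8] [0.719  0.2696] 118.2 [132.2  50.2]
scene bottle 0.18 [268.1, 206.2, 53.8, 39.6] [0.6347 0.0609] 174.3 [99.  96.8]
scene screwdriver 0.67 [300.9, 304.1, 33.3, 35.0] [ 0.8136 -0.0425] 176.3 [105.1  25.1]
```

The view shows the grey collar tray at (198,238), with red look-alikes at (273,141), (141,217) and (182,309). Only the grey one fits the description. I'll confirm it in a crop and work out the first move.

```bash
cat >> h.py <<'E'
def yaw(s=None):
    s=s or get_state(); x=q2R(s["orientation"]).apply([1,0,0]);return np.degrees(np.arctan2(x[1],x[0]))
def go(x,y,z,a,s=None):
    "shift cm and rotvec deg (tool axes) to TCP x,y,z with tool x at world angle a, pointing down"
    s=s or get_state(); Q=q2R(s["orientation"])
    c,n=np.cos(np.radians(a)),np.sin(np.radians(a))
    T=R.from_matrix(np.array([[c,n,0],[n,-c,0],[0,0,-1]]))
    d=Q.inv().apply(np.array([x,y,z])-s["tcp_pos"])*100; r=np.degrees((Q.inv()*T).as_rotvec())
    print("go",(x,y,z,a),"->",np.round(d,2),np.round(r,1),"rows",round(max(np.linalg.norm(d)/4.17,np.linalg.norm(r)/7.16),1))
E
python3 - <<'E'
from h import *
im=cv2.imread("pics/top0.png")[100:350,100:400]
cv2.imwrite("pics/c1.png",cv2.resize(im,None,fx=2.3,fy=2.3,interpolation=cv2.INTER_CUBIC))
s=get_state();print(yaw())
c=camera_info("wrist");Q=q2R(s["orientation"]);print(Q.inv().apply(c["xyz"]-s["tcp_pos"]),(Q.inv()*q2R(c["attitude"])).as_matrix().round(3))
go(.404,.172,.15,135)
E
```

```text
156.29319531262422
[ 0.06838165 -0.00029736 -0.14181271] [[-0.    -0.964 -0.266]
 [ 1.    -0.     0.001]
 [-0.001 -0.266  0.964]]
go (0.404, 0.172, 0.15, 135) -> [-30.07 -25.51   8.13] [ 0.  -0.  21.3] rows 9.7
```

View pics/c1.png

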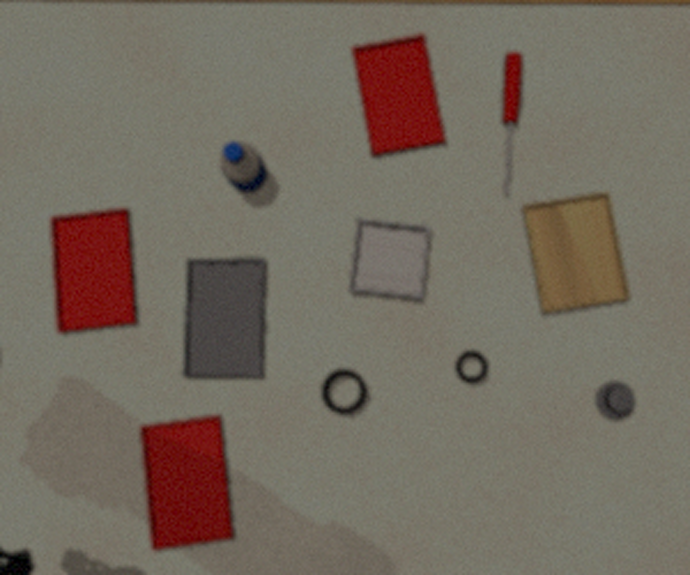

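The crop confirms one grey collar tray at crop (226,319), three red look-alikes, the steel bin at (390,261), the plywood tray at (577,254), and the big ring at (345,391). I'll move above the big collar.

Call:
send_rows:
  series: [-30.1, -25.5, 8.1, 0, 0, 21.3, 1, -30.1, -25.5, 8.1, 0, 0, 21.3, 1, -30.1, -25.5, 8.1, 0, 0, 21.3, 1, -30.1, -25.5, 8.1, 0, 0, 21.3, 1, -30.1, -25.5, 8.1, 0, 0, 21.3, 1, -30.1, -25.5, 8.1, 0, 0, 21.3, 1, -30.1, -25.5, 8.1, 0, 0, 21.3, 1, -30.1, -25.5, 8.1, 0, 0, 21.3, 1, -30.1, -25.5, 8.1, 0, 0, 21.3, 1, -30.1, -25.5, 8.1, 0, 0, 21.3, 1]
  newtons: 30

```text
clock: 2.08
tcp_pos: [0.4052, 0.1692, 0.1499]
orientation: [0.0, 0.384, 0.923, -0.0]
wrist_force: [-0.5, 0.1, -0.3]
finger_gap: 0.0849
```

```bash
cat >> h.py <<'E'
def look(n,z,f=None,cam="wrist"):
    s=get_state();ci=camera_info(cam);im=read_camera(cam);r=silhouettes(cam,n)
    print(s["clock"],s["tcp_pos"].round(4),round(yaw(s),1))
    for d in r[:2]: print(n,round(d["p"],2),d["box"],*rect(ci,d["pixels"],z))
    if f: cv2.imwrite(f"pics/{f}.png",im)
    return r
E
python3 - <<'E'
from h import *
look("big_collar",.024,"w1");go(.404,.172,.0,135)
E
```

```text
2.0833 [0.4052 0.1692 0.1499] 134.9
big_collar 0.67 [254.1, 157.8, 62.4, 64.7] [0.4003 0.1768] 89.5 [57.2 56.8]
go (0.404, 0.172, 0.0, 135) -> [ 0.35  0.13 14.96] [-0.   0.  -0.4] rows 3.6
```

View pics/w1.png

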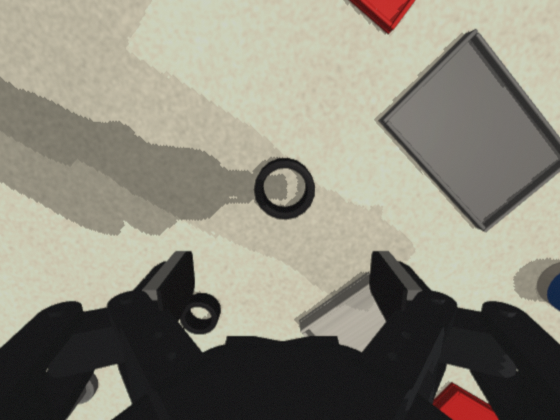

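The ring is at (285,188), clear of the fingers, and its measured diameter of 57 mm matches. I'll descend and grip.

Call:
send_rows:
  series: [0.75, 0.15, 5, 0, 0, 0, 1, 0.75, 0.15, 9, 0, 0, 0, 1, 0.75, 0.15, 12.5, 0, 0, 0, 1, 0.75, 0.15, 15.2, 0, 0, 0, 1, 0.75, 0.15, 15.2, 0, 0, 0, 1, 0.75, 0.15, 15.2, 0, 0, 0, 0.4, 0.75, 0.15, 15.2, 0, 0, 0, 0.4, 0.75, 0.15, 15.2, 0, 0, 0, 0.4, 0.75, 0.15, 15.2, 0, 0, 0, 0.4, 0.75, 0.15, 15.2, 0, 0, 0, 0.4]
  newtons: 30

```text
clock: 3.02
tcp_pos: [0.402, 0.1791, 0.0006]
orientation: [0.002, 0.383, 0.924, 0.002]
wrist_force: [-1.4, 0.4, 8.5]
finger_gap: 0.0574
```

```bash
python3 - <<'E'
from h import *
s=get_state();print(s["tcp_pos"],s["finger_gap"],s["wrist_force"])
E
```

```text
[0.40204824 0.1791466  0.0005598 ] 0.0573876064636641 [-1.44457287  0.4249416   8.49556864]
```

Call:
send_rows:
  series: [0, 0, -4, 0, 0, 0, 0.4, 0, 0, -8, 0, 0, 0, 0.4, 2, 4, -10, 0, 0, 0, 0.4, 3.5, 8, -10, 0, 0, 0, 0.4, 5, 12, -10, 0, 0, 0, 0.4, 6.5, 15.5, -10, 0, 0, 0, 0.4, 6.5, 15.5, -10, 0, 0, 0, 0.4, 6.5, 15.5, -10, 0, 0, 0, 0.4]

```text
clock: 3.68
tcp_pos: [0.465, 0.3365, 0.0992]
orientation: [0.001, 0.381, 0.924, 0.001]
wrist_force: [-0.9, 0.1, -0.8]
finger_gap: 0.0574
```

```bash
python3 - <<'E'
from h import *
look("collar_tray",.014,"w2");look("big_collar",.12);print(get_state()["finger_gap"]);go(.466,.335,.02,135)
E
```

```text
3.6833 [0.465  0.3365 0.0992] 135.2
collar_tray 0.88 [18.2, 0.0, 256.4, 125.0] [0.3253 0.3495] 45.2 [168.1  80.1]
collar_tray 0.85 [410.9, 0.0, 149.1, 241.5] [0.5564 0.5142] 7.3 [163.1 107.5]
3.7833 [0.4631 0.3335 0.0986] 135.0
big_collar 0.74 [408.7, 358.6, 58.2, 61.4] [0.5659 0.3412] 173.7 [48.7 13.5]
0.05763879875651901
go (0.466, 0.335, 0.02, 135) -> [-0.05  0.4   7.85] [-0.1 -0.  -0.1] rows 1.9
```

View pics/w2.png

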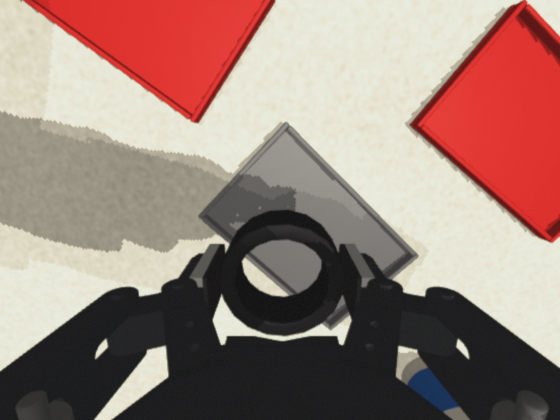

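Grey tray rim corners appear near (200,215), (286,124), (416,256) and (330,328). The collar is held between the pads.

```bash
python3 - <<'E'
from h import *
ci=camera_info("wrist")
P=np.array([ray(ci,p,.014)[:2] for p in [(200,215),(286,124),(416,256),(330,328)]]);print(P.round(4),P.mean(0),[np.linalg.norm(P[i]-P[i-1]).round(3) for i in range(4)])
v=P[2]-P[1];print(np.degrees(np.arctan2(v[1],v[0])))
go(.466,.335,.005,135)
E
```

```text
[[0.4176 0.2841]
 [0.4165 0.3828]
 [0.5692 0.3845]
 [0.5703 0.2858]] [0.49342329 0.33429264] [np.float64(0.153), np.float64(0.099), np.float64(0.153), np.float64(0.099)]
0.647467749245946
go (0.466, 0.335, 0.005, 135) -> [-0.05  0.4   9.35] [-0.1 -0.  -0.1] rows 2.2
```

Call:
send_rows:
  series: [0, 0.25, 3, 0, 0, 0, 0.4, 0, 0.25, 6, 0, 0, 0, 0.4, 0, 0.25, 7.8, 0, 0, 0, 0.4, 0, 0.25, 8.8, 0, 0, 0, 0.4, 0, 0.25, 9.2, 0, 0, 0, 0.4, 0, 0.25, 9.2, 0, 0, 0, 0.4, 0, 0.25, 9.2, 0, 0, 0, 0.75, 0, 0.25, 9.2, 0, 0, 0, 0.75, 0, 0.25, 9.2, 0, 0, 0, 0.75]

```text
clock: 4.63
tcp_pos: [0.4666, 0.3362, 0.0078]
orientation: [0.001, 0.383, 0.924, 0.001]
wrist_force: [-0.0, -0.6, -0.1]
finger_gap: 0.0642
```

Call:
send_rows:
  series: [0, 0, -3, 0, 0, 0, 0.75, 0, 0, -7, 0, 0, 0, 0.75, 0, 0, -11, 0, 0, 0, 1, 0, 0, -11, 0, 0, 0, 1]

```text
clock: 4.97
tcp_pos: [0.4702, 0.3384, 0.1256]
orientation: [0.005, 0.383, 0.924, 0.006]
wrist_force: [1.7, 0.9, 0.6]
finger_gap: 0.085
```

```bash
python3 - <<'E'
from h import *
look("big_collar",.028,"w3");go(.441,.009,.15,90);go(.441,.009,.15,135);look("small_collar",.02,cam="top")
E
```

```text
4.9667 [0.4702 0.3384 0.1256] 135.0
big_collar 0.56 [239.4, 170.3, 67.2, 70.2] [0.4651 0.335 ] 131.3 [59.8 56.4]
go (0.441, 0.009, 0.15, 90) -> [-21.31 -25.04  -3.16] [ 0.4 -0.  45. ] rows 7.9
go (0.441, 0.009, 0.15, 135) -> [-21.31 -25.04  -3.16] [0.4 0.1 0. ] rows 7.9
5.0667 [0.4675 0.3369 0.1197] 135.0
small_collar 0.42 [298.4, 252.4, 14.8, 5.1] [0.4515 0.0078] 84.3 [27.3 10.3]
```

View pics/w3.png

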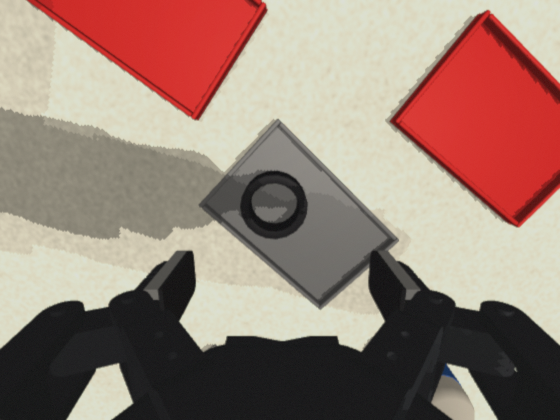

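Big collar sits flat in the tray's near half at (274,204). Next, the small collar, with the jaws along world y.

Call:
send_rows:
  series: [-21.3, -25.0, -3, 0, 0, -45, 1, -21.3, -25.0, -3, 0, 0, -45, 1, -21.3, -25.0, -3, 0, 0, -45, 1, -21.3, -25.0, -3, 0, 0, -45, 1, -21.3, -25.0, -3, 0, 0, -45, 1, -21.3, -25.0, -3, 0, 0, -45, 1, -21.3, -25.0, -3, 0, 0, -45, 1, -21.3, -25.0, -3, 0, 0, -45, 1, -21.3, -25.0, -3, 0, 0, -45, 1, -21.3, -25.0, -3, 0, 0, -45, 1]

```text
clock: 6.0
tcp_pos: [0.4382, 0.0049, 0.1453]
orientation: [-0.001, 0.003, 1.0, -0.0]
wrist_force: [-0.1, 0.3, 0.4]
finger_gap: 0.0854
```

```bash
python3 - <<'E'
from h import *
r=look("small_collar",.02,"w4")[0]
x,y=rect(camera_info("wrist"),r["pixels"],.02)[0];go(x,y,.0,180)
E
```

```text
6.0 [0.4382 0.0049 0.1453] 179.7
small_collar 0.93 [264.5, 175.1, 43.7, 44.2] [0.4339 0.0106] 179.7 [42.2 40.3]
go (np.float64(0.434), np.float64(0.0137), 0.0, 180) -> [ 0.4   0.58 14.51] [ 0.1 -0.1 -0.2] rows 3.5
```

Call:
send_rows:
  series: [0.5, 0.15, 4, 0, 0, 0, 1, 0.5, 0.15, 8, 0, 0, 0, 1, 0.5, 0.15, 12, 0, 0, 0, 1, 0.5, 0.15, 14.8, 0, 0, 0, 1, 0.5, 0.15, 14.8, 0, 0, 0, 1, 0.5, 0.15, 14.8, 0, 0, 0, 0.2, 0.5, 0.15, 14.8, 0, 0, 0, 0.2, 0.5, 0.15, 14.8, 0, 0, 0, 0.2, 0.5, 0.15, 14.8, 0, 0, 0, 0.2, 0.5, 0.15, 14.8, 0, 0, 0, 0.2]

```text
clock: 6.93
tcp_pos: [0.4363, 0.0099, 0.0004]
orientation: [0.002, -0.0, 1.0, -0.0]
wrist_force: [-0.6, 0.6, 5.6]
finger_gap: 0.0415
```

```bash
python3 - <<'E'
from h import *
go(.540,.336,.1,180)
E
```

```text
go (0.54, 0.336, 0.1, 180) -> [-10.42  32.61  -9.92] [-0.   0.2  0. ] rows 8.5
```

Call:
send_rows:
  series: [0, 0, -4, 0, 0, 0, 0.2, 0, 0, -8, 0, 0, 0, 0.2, -10.4, 32.6, -9.9, 0, 0, 0, 0.2, -10.4, 32.6, -9.9, 0, 0, 0, 0.2, -10.4, 32.6, -9.9, 0, 0, 0, 0.2, -10.4, 32.6, -9.9, 0, 0, 0, 0.2, -10.4, 32.6, -9.9, 0, 0, 0, 0.2, -10.4, 32.6, -9.9, 0, 0, 0, 0.2, -10.4, 32.6, -9.9, 0, 0, 0, 0.2, -10.4, 32.6, -9.9, 0, 0, 0, 0.2]

```text
clock: 7.77
tcp_pos: [0.5364, 0.3294, 0.099]
orientation: [0.001, -0.0, 1.0, 0.001]
wrist_force: [0.3, -0.6, -0.3]
finger_gap: 0.0412
```

Call:
send_rows:
  series: [-10.4, 32.6, -9.9, 0, 0, 0, 0.2]

```text
clock: 7.85
tcp_pos: [0.5473, 0.3671, 0.1088]
orientation: [-0.0, -0.0, 1.0, 0.0]
wrist_force: [0.0, -0.4, 0.4]
finger_gap: 0.0413
```

```bash
python3 - <<'E'
from h import *
s=get_state();go(.540,.335,.006,180)
look("big_collar",.028,"w5");print(get_state()["finger_gap"]);go(.540,.335,.006,180)
E
```

```text
go (0.54, 0.335, 0.006, 180) -> [ 0.73 -3.21 10.28] [ 0. -0.  0.] rows 2.6
7.85 [0.5473 0.3671 0.1088] -180.0
big_collar 0.95 [193.6, 65.2, 79.6, 81.4] [0.4668 0.3339] 90.0 [56.2 55.9]
0.041256979459313066
go (0.54, 0.335, 0.006, 180) -> [ 1.17 -3.71 10.54] [0.3 0.4 0.3] rows 2.7
```

View pics/w5.png

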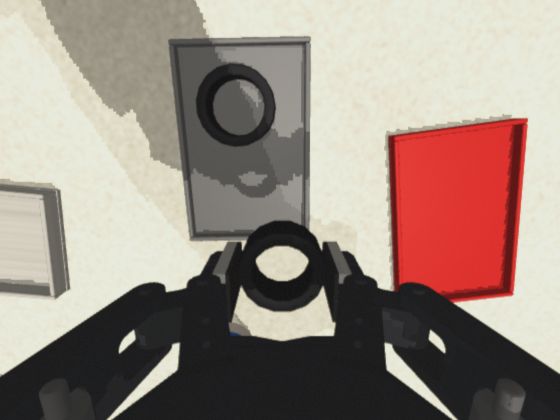

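The small collar is held. I overshot by one row, since shifts restart with each call. I'll move back over the tray's far half.

Call:
send_rows:
  series: [1.2, -3.7, 3, 0, 0, 0, 0.2, 1.2, -3.7, 3, 0, 0, 0, 0.2, 1.2, -3.7, 3, 0, 0, 0, 0.2, 1.2, -3.7, 3, 0, 0, 0, 0.2]

```text
clock: 8.28
tcp_pos: [0.5356, 0.3273, 0.0792]
orientation: [0.0, 0.001, 1.0, 0.0]
wrist_force: [0.8, 0.4, -0.4]
finger_gap: 0.0415
```

```bash
python3 - <<'E'
from h import *
look("big_collar",.028);look("collar_tray",.014,"w6");go(.540,.335,.006,180)
E
```

```text
8.2833 [0.5356 0.3273 0.0792] 179.9
big_collar 0.95 [245.6, 74.0, 91.0, 94.4] [0.4666 0.3334] 92.3 [56.1 56.1]
8.3833 [0.5372 0.3285 0.0803] 180.0
collar_tray 0.95 [215.3, 41.8, 157.5, 224.6] [0.4969 0.3373] 1.0 [156.3 103.5]
collar_tray 0.65 [450.5, 134.9, 109.5, 198.5] [0.5613 0.4972] 14.2 [168.4  86.5]
go (0.54, 0.335, 0.006, 180) -> [-0.26  0.62  7.41] [ 0.1  0.2 -0. ] rows 1.8
```

View pics/w6.png

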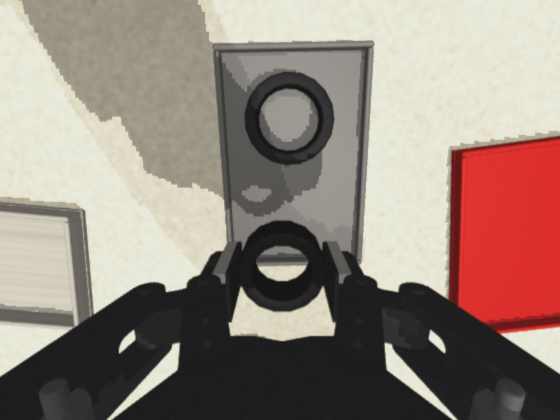

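The tray centre agrees at (0.497, 0.337). Pictures viewed so far: 7. Placing the small collar.

Call:
send_rows:
  series: [-0.3, 0.8, 2.5, 0, 0, 0, 0.2, -0.3, 0.8, 4.5, 0, 0, 0, 0.2, -0.3, 0.8, 6, 0, 0, 0, 0.2, -0.3, 0.8, 7.4, 0, 0, 0, 0.2, -0.3, 0.8, 7.4, 0, 0, 0, 0.2, -0.3, 0.8, 7.4, 0, 0, 0, 0.2, -0.3, 0.8, 7.4, 0, 0, 0, 0.58, -0.3, 0.8, 7.4, 0, 0, 0, 0.58, -0.3, 0.8, 7.4, 0, 0, 0, 0.58]

```text
clock: 9.23
tcp_pos: [0.5392, 0.3364, 0.0052]
orientation: [0.001, 0.0, 1.0, 0.0]
wrist_force: [0.1, -0.3, -1.1]
finger_gap: 0.0496
```

Call:
send_rows:
  series: [0, 0, -3, 0, 0, 0, 0.58, 0, 0, -7, 0, 0, 0, 0.58, 0, 0, -11, 0, 0, 0, 1, 0, 0, -14, 0, 0, 0, 1, 0, 0, -14, 0, 0, 0, 1]

```text
clock: 9.65
tcp_pos: [0.5426, 0.3379, 0.153]
orientation: [0.006, 0.0, 1.0, 0.003]
wrist_force: [1.3, 1.0, 0.2]
finger_gap: 0.0828
```

```bash
python3 - <<'E'
from h import *
look("small_collar",.024);look("small_collar",.024,cam="top");look("big_collar",.028,cam="top")
for cam in("top","scene"):
    for d in look("end_plug",.01,cam=cam)[:1]:
        ys,xs=np.where(d["pixels"]);
        from scipy.optimize import least_squares
        ci=camera_info(cam);t=np.linspace(0,2*np.pi,40)
        def sim(p):
            pts=[project(ci,[p[0]+r*np.cos(a),p[1]+r*np.sin(a),z]) for r,z in((.025,0),(.025,.01),(.016,.042)) for a in t]
            x,y,w,h=cv2.boundingRect(np.float32(pts));P=np.array(pts);return np.array([P[:,0].min(),P[:,1].min(),P[:,0].max(),P[:,1].max()])
        b=np.array([xs.min(),ys.min(),xs.max()+1,ys.max()+1])
        o=least_squares(lambda p:sim(p)-b,[.4,-.175],diff_step=1e-3);print(cam,o.x,o.fun)
go(.40,-.175,.17,180)
E
```

```text
9.65 [0.5426 0.3379 0.153 ] 180.0
small_collar 0.84 [255.6, 169.2, 44.2, 40.7] [0.5366 0.3365] 179.9 [41.6 39.8]
small_collar 0.67 [233.9, 299.6, 48.3, 43.1] [0.6778 0.3176] 81.3 [53.  49.1]
9.75 [0.54   0.3366 0.1469] 180.0
small_collar 0.68 [190.4, 218.7, 16.8, 12.2] [0.5392 0.3342] 46.8 [41.8 40.3]
9.85 [0.5381 0.3357 0.1436] 180.0
big_collar 0.59 [192.1, 239.1, 18.5, 17.5] [0.4752 0.3219] 41.7 [57.1 31. ]
big_collar 0.54 [360.5, 265.8, 14.8, 13.2] [ 0.3949 -0.1741] 178.8 [44.2 44.1]
9.95 [0.5376 0.3355 0.1426] 180.0
end_plug 0.63 [359.8, 264.1, 16.8, 14.6] [ 0.3972 -0.1762] 90.7 [48.1 47.4]
top [ 0.39586286 -0.17830883] [-0.17793307  0.03113808  0.17637267 -0.03220374]
10.05 [0.5378 0.3356 0.1427] 180.0
end_plug 0.71 [155.0, 237.4, 19.8, 21.1] [ 0.3917 -0.1729] 138.9 [64.5 44.4]
scene [ 0.39585925 -0.17649409] [-0.99124621 -0.69607981  0.99933249  0.65024237]
go (0.4, -0.175, 0.17, 180) -> [ 13.8  -51.08  -2.62] [-0.  -0.1 -0. ] rows 12.7
```

Call:
send_rows:
  series: [9, -33, -2, 0, 0, 0, 1, 9, -33, -2, 0, 0, 0, 1, 9, -33, -2, 0, 0, 0, 1, 9, -33, -2, 0, 0, 0, 1, 9, -33, -2, 0, 0, 0, 1, 9, -33, -2, 0, 0, 0, 1, 9, -33, -2, 0, 0, 0, 1, 9, -33, -2, 0, 0, 0, 1, 9, -33, -2, 0, 0, 0, 1]

```text
clock: 10.9
tcp_pos: [0.447, 0.0017, 0.1645]
orientation: [-0.0, 0.003, 1.0, -0.001]
wrist_force: [0.6, -0.1, 0.2]
finger_gap: 0.0853
```

Call:
send_rows:
  series: [5.2, -18.3, 0, 0, 0, 0, 1, 5.2, -18.3, 0, 0, 0, 0, 1, 5.2, -18.3, 0, 0, 0, 0, 1, 5.2, -18.3, 0, 0, 0, 0, 1, 5.2, -18.3, 0, 0, 0, 0, 1, 5.2, -18.3, 0, 0, 0, 0, 1, 5.2, -18.3, 0, 0, 0, 0, 1]

```text
clock: 11.48
tcp_pos: [0.3962, -0.178, 0.1641]
orientation: [-0.0, 0.002, 1.0, 0.0]
wrist_force: [0.6, 0.9, -0.9]
finger_gap: 0.0855
```

```bash
python3 - <<'E'
from h import *
look("end_plug",.01,"w7");look("end_plug",.01);go(.396,-.177,.0115,180)
E
```

```text
11.4833 [ 0.3962 -0.178   0.1641] 179.8
end_plug 0.82 [259.8, 167.4, 46.1, 48.1] [ 0.3939 -0.1776] 45.0 [49.4 49.4]
11.5833 [ 0.3965 -0.1763  0.1641] -180.0
end_plug 0.73 [258.7, 167.0, 43.7, 50.0] [ 0.3946 -0.1774] 180.0 [49.5 47.5]
go (0.396, -0.177, 0.0115, 180) -> [ 0.07 -0.12 15.27] [ 0.  -0.   0.1] rows 3.7
```

View pics/w7.png

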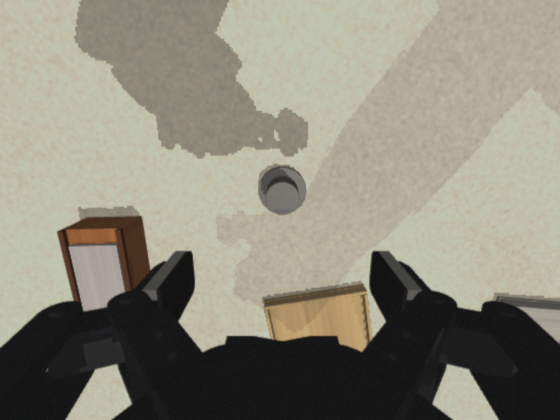

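The plug stands at (282,190), centred between the jaws. Descend and grip the stem.

Call:
send_rows:
  series: [0.15, -0.1, 4, 0, 0, 0, 1, 0.15, -0.1, 8, 0, 0, 0, 1, 0.15, -0.1, 12, 0, 0, 0, 1, 0.15, -0.1, 15.1, 0, 0, 0, 1, 0.15, -0.1, 15.1, 0, 0, 0, 1, 0.15, -0.1, 15.1, 0, 0, 0, 0.15, 0.15, -0.1, 15.1, 0, 0, 0, 0.15, 0.15, -0.1, 15.1, 0, 0, 0, 0.15, 0.15, -0.1, 15.1, 0, 0, 0, 0.15, 0.15, -0.1, 15.1, 0, 0, 0, 0.15]

```text
clock: 12.52
tcp_pos: [0.3967, -0.1788, 0.0153]
orientation: [0.002, -0.0, 1.0, -0.001]
wrist_force: [-1.3, 1.2, 6.7]
finger_gap: 0.0304
```

```bash
python3 - <<'E'
from h import *
look("plug_bin",.02,cam="top");go(.580,.117,.12,175)
E
```

```text
12.5167 [ 0.3967 -0.1788  0.0153] -180.0
plug_bin 0.88 [251.1, 193.5, 36.4, 34.8] [0.5777 0.1188] 173.9 [97.9 97.3]
go (0.58, 0.117, 0.12, 175) -> [-18.37  29.56 -10.46] [-0.1  0.2  5. ] rows 8.7
```

Call:
send_rows:
  series: [0, 0, -4, 0, 0, 0, 0.15, 0, 0, -8, 0, 0, 0, 0.15, -18.2, 29.6, -11, 0, 0, 6, 0.15, -18.2, 29.6, -11, 0, 0, 6, 0.15, -18.2, 29.6, -11, 0, 0, 6, 0.15, -18.2, 29.6, -11, 0, 0, 6, 0.15, -18.2, 29.6, -11, 0, 0, 6, 0.15, -18.2, 29.6, -11, 0, 0, 6, 0.15, -18.2, 29.6, -11, 0, 0, 6, 0.15, -18.2, 29.6, -11, 0, 0, 6, 0.15]

```text
clock: 13.45
tcp_pos: [0.5681, 0.1037, 0.123]
orientation: [0.001, 0.052, 0.999, 0.0]
wrist_force: [-0.3, -0.5, -0.4]
finger_gap: 0.0301
```

```bash
python3 - <<'E'
from h import *
look("plug_bin",.02);look("plug_bin",.02,"w8");print(get_state()["finger_gap"]);go(.578,.118,.021,174)
E
```

```text
13.45 [0.5681 0.1037 0.123 ] 174.0
plug_bin 0.93 [243.1, 156.0, 118.4, 105.0] [0.576  0.1198] 84.0 [98.2 98. ]
13.55 [0.5707 0.1065 0.1233] 174.3
plug_bin 0.88 [239.0, 153.8, 117.5, 105.3] [0.5756 0.1201] 173.7 [97.6 97.6]
0.03033143943377388
go (0.578, 0.118, 0.021, 174) -> [-0.9   1.63 10.12] [-0.   0.   0.1] rows 2.5
```

View pics/w8.png

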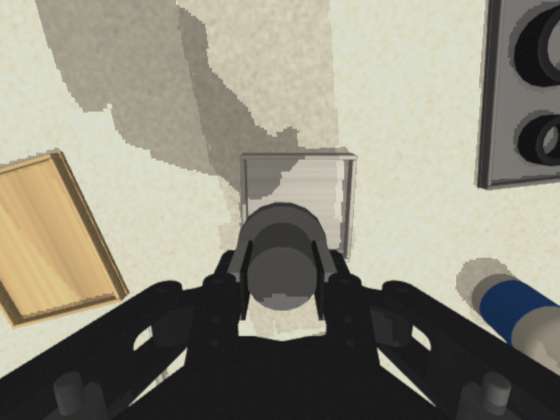

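The plug is held upright over the bin (bin about (300,210)), and the measured bin centre is (0.576, 0.120). I'll centre it first.

Call:
send_rows:
  series: [-0.4, 1.4, 4, 0, 0, 0, 0.15, -0.4, 1.4, 4, 0, 0, 0, 0.15, -0.4, 1.4, 4, 0, 0, 0, 0.15, -0.4, 1.4, 4, 0, 0, 0, 0.15]

```text
clock: 13.98
tcp_pos: [0.5718, 0.1138, 0.0823]
orientation: [-0.0, 0.053, 0.999, -0.0]
wrist_force: [0.6, -0.4, -0.3]
finger_gap: 0.0302
```

```bash
python3 - <<'E'
from h import *
read_camera("wrist");look("plug_bin",.02);go(.576,.12,.021,174)
E
```

```text
14.0333 [0.5726 0.1139 0.083 ] 173.9
plug_bin 0.81 [220.1, 159.0, 140.2, 114.0] [0.5714 0.1204] 83.9 [97.9 88.9]
go (0.576, 0.12, 0.021, 174) -> [-0.19  0.6   6.24] [ 0.   0.1 -0.1] rows 1.5
```

Call:
send_rows:
  series: [-0.3, 0.6, 2.5, 0, 0, 0, 0.15, -0.3, 0.6, 4.5, 0, 0, 0, 0.15, -0.3, 0.6, 5.6, 0, 0, 0, 0.15, -0.3, 0.6, 6.2, 0, 0, 0, 0.15, -0.3, 0.6, 6.2, 0, 0, 0, 0.15, -0.3, 0.6, 6.2, 0, 0, 0, 0.15, -0.3, 0.6, 6.2, 0, 0, 0, 0.55, -0.3, 0.6, 6.2, 0, 0, 0, 0.55, -0.3, 0.6, 6.2, 0, 0, 0, 0.55]

```text
clock: 14.88
tcp_pos: [0.5768, 0.1208, 0.0205]
orientation: [0.001, 0.052, 0.999, 0.0]
wrist_force: [0.3, -0.7, -0.5]
finger_gap: 0.047
```

Call:
send_rows:
  series: [0, 0, -3, 0, 0, 0, 0.55, 0, 0, -7, 0, 0, 0, 0.55, 0, 0, -11, 0, 0, 0, 0.6, 0, 0, -13, 0, 0, 0, 0.3, 0, 0, -13, 0, 0, 0, 0]

```text
clock: 15.3
tcp_pos: [0.5799, 0.1212, 0.1563]
orientation: [0.005, 0.052, 0.999, 0.001]
wrist_force: [1.7, 0.1, 0.6]
finger_gap: 0.028
```

```bash
python3 - <<'E'
from h import *
look("end_plug",.014,"w9");look("plug_bin",.02);go(.545,-.357,.15,180)
look("plate_rack",.045,"t2",cam="top");look("spacer_plate",.045,cam="top")
E
```

```text
15.3 [0.5799 0.1212 0.1563] 174.0
end_plug 0.67 [259.3, 164.7, 48.2, 48.3] [0.5742 0.1214] 38.6 [50.1 49.5]
end_plug 0.44 [1.6, 141.9, 127.9, 161.2] [ 0.5899 -0.1237] 9.8 [148.2 129.3]
15.4 [0.577  0.1209 0.151 ] 174.0
go (0.545, -0.357, 0.15, 180) -> [ -1.99 -47.83  -0.14] [-0.  -0.1 -6. ] rows 11.5
15.5 [0.5752 0.1208 0.1485] 174.0
plate_rack 0.78 [412.8, 214.1, 30.1, 50.5] [ 0.4947 -0.3536] 179.7 [143.   75.7]
15.6 [0.5749 0.1207 0.1479] 174.0
spacer_plate 0.68 [423.0, 225.8, 18.7, 35.4] [ 0.4886 -0.3603] 0.7 [100.4  49.5]
```

View pics/w9.png

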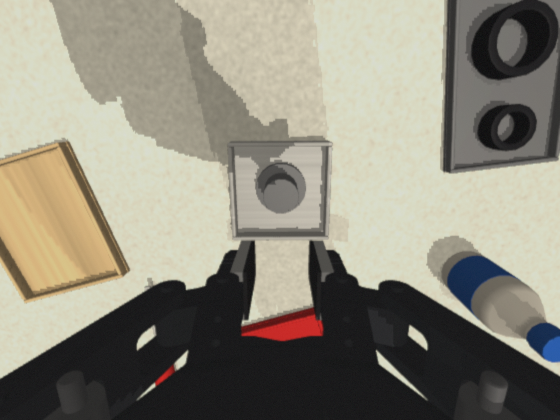

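The plug stands centred in the bin at (280,188). That makes 11 pictures viewed. Next, the rack, with the fingers closing on the way.

Call:
send_rows:
  series: [-0.4, -33, -2, 0, 0, 0, 0, -0.4, -33, -2, 0, 0, 0, 0, -0.4, -33, -2, 0, 0, 0, 0, -0.4, -33, -2, 0, 0, 0, 0, -0.4, -33, -2, 0, 0, 0, 0, -0.4, -33, -2, 0, 0, 0, 0, -0.4, -33, -2, 0, 0, 0, 0, -0.4, -33, -2, 0, 0, 0, 0, -0.4, -33, -2, 0, 0, 0, 0]

```text
clock: 16.45
tcp_pos: [0.5451, -0.2148, 0.1692]
orientation: [0.0, 0.056, 0.998, -0.001]
wrist_force: [0.2, -0.0, 0.6]
finger_gap: -0.0
```

Call:
send_rows:
  series: [-0.2, -15, 0, 0, 0, -6, 0, -0.2, -15, 0, 0, 0, -6, 0, -0.2, -15, 0, 0, 0, -6, 0, -0.2, -15, 0, 0, 0, -6, 0, -0.2, -15, 0, 0, 0, -6, 0, -0.2, -15, 0, 0, 0, -6, 0, -0.2, -15, 0, 0, 0, -6, 0]

```text
clock: 17.03
tcp_pos: [0.5315, -0.3563, 0.1687]
orientation: [-0.001, 0.0, 1.0, 0.001]
wrist_force: [-0.6, -0.7, 0.2]
finger_gap: 0.0002
```

```bash
python3 - <<'E'
from h import *
read_camera("wrist");look("spacer_plate",.045,"w10");look("plate_rack",.045);go(.555,-.359,.06,180)
E
```

```text
17.0833 [ 0.5317 -0.3558  0.169 ] -180.0
spacer_plate 0.67 [250.9, 95.5, 54.2, 112.9] [ 0.4895 -0.359 ] 1.8 [100.7  46.8]
17.1833 [ 0.5321 -0.3555  0.1696] -179.9
plate_rack 0.82 [241.8, 74.7, 71.7, 157.7] [ 0.4944 -0.3589] 1.1 [138.4  60.6]
go (0.555, -0.359, 0.06, 180) -> [-2.28 -0.32 10.99] [0.  0.  0.1] rows 2.7
```

View pics/w10.png

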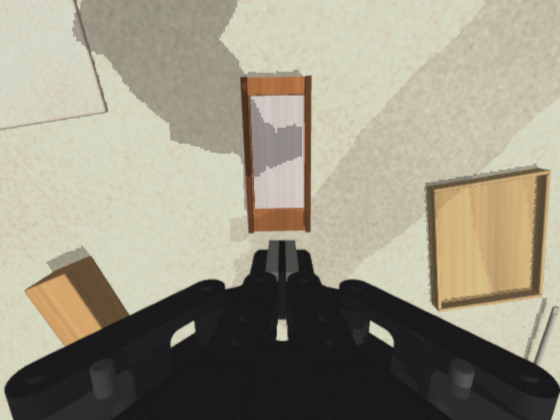

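The plate spans rows 96–208 within the rack's rows 77–232. Measured, its far end is at x≈0.540 with about 24 mm of bare floor beyond. I'll lower the shut fingers behind that end and push toward the robot.

Call:
send_rows:
  series: [-2.6, -0.35, 4, 0, 0, 0, 0, -2.6, -0.35, 8, 0, 0, 0, 0, -2.6, -0.35, 11, 0, 0, 0, 0, -2.6, -0.35, 12.3, 0, 0, 0, 0, -2.6, -0.35, 12.7, 0, 0, 0, 0, -2.6, -0.35, 12.75, 0, 0, 0, 0, -2.6, -0.35, 12.75, 0, 0, 0, 0, -2.6, -0.35, 12.75, 0, 0, 0, 0]

```text
clock: 17.95
tcp_pos: [0.5585, -0.3605, 0.0429]
orientation: [0.0, -0.0, 1.0, -0.0]
wrist_force: [-0.3, 1.6, -0.8]
finger_gap: 0.0002
```

```bash
python3 - <<'E'
from h import *
s=get_state();print(s["wrist_force"]);read_camera("wrist");look("spacer_plate",.045,"w11");look("plate_rack",.045);look("spacer_plate",.045,cam="scene");go(.5,-.359,.042,180)
E
```

```text
[-0.31093337  1.63461688 -0.80927666]
18.0 [ 0.5585 -0.3607  0.0431] -180.0
spacer_plate 0.68 [231.0, 0.3, 110.1, 224.6] [ 0.4897 -0.3589] 1.1 [98.8 46.3]
18.1 [ 0.5583 -0.3608  0.043 ] -180.0
plate_rack 0.85 [210.7, 0.0, 145.7, 271.1] [ 0.5019 -0.359 ] 1.1 [123.8  60.7]
18.2 [ 0.5581 -0.3608  0.0427] 180.0
go (0.5, -0.359, 0.042, 180) -> [5.8  0.18 0.04] [-0.  0. -0.] rows 1.4
```

Call:
send_rows:
  series: [0.3, 0.2, 0.1, 0, 0, 0, 0, 0.9, 0.2, 0.1, 0, 0, 0, 0, 1.5, 0.2, 0.1, 0, 0, 0, 0, 2.1, 0.2, 0.1, 0, 0, 0, 0, 2.7, 0.2, 0.1, 0, 0, 0, 0, 3.3, 0.2, 0.1, 0, 0, 0, 0, 3.9, 0.2, 0.1, 0, 0, 0, 0, 4.4, 0.2, 0.1, 0, 0, 0, 0, 4.8, 0.2, 0.1, 0, 0, 0, 0, 4.8, 0.2, 0.1, 0, 0, 0, 0]

```text
clock: 19.13
tcp_pos: [0.5089, -0.3586, 0.0412]
orientation: [-0.0, 0.0, 1.0, 0.0]
wrist_force: [1.0, 0.1, 0.6]
finger_gap: 0.0003
```

```bash
python3 - <<'E'
from h import *
s=get_state();print(s["wrist_force"]);look("spacer_plate",.045,"s3",cam="scene");look("spacer_plate",.045,"w12");look("spacer_plate",.045,"t3",cam="top");look("plate_rack",.045,cam="scene");go(.5,-.359,.042,180)
im=cv2.imread("pics/s3.png")[260:370,60:210];w=cv2.imread("pics/w12.png")
cv2.imwrite("pics/c3.png",np.hstack([cv2.resize(im,(400,293)),cv2.resize(w,(391,293))]))
E
```

```text
[1.01026772 0.14521922 0.55896182]
19.1333 [ 0.5089 -0.3586  0.0412] 180.0
19.2333 [ 0.5098 -0.3587  0.0413] 180.0
spacer_plate 0.66 [224.9, 10.5, 112.9, 228.5] [ 0.4463 -0.3585] 180.0 [99.6 46.4]
19.3333 [ 0.5101 -0.3587  0.0412] 180.0
spacer_plate 0.71 [423.5, 239.1, 14.5, 26.3] [ 0.4648 -0.3593] 0.9 [64.4 41.3]
spacer_plate 0.15 [328.1, 183.2, 44.7, 54.6] [ 0.586  -0.1232] 10.7 [151.7 119.2]
19.4333 [ 0.5102 -0.3587  0.0412] -180.0
plate_rack 0.84 [110.9, 303.4, 42.1, 43.5] [ 0.5416 -0.3608] 178.6 [94.  65.6]
go (0.5, -0.359, 0.042, 180) -> [ 1.01 -0.04 -0.09] [0. 0. 0.] rows 0.2
```

View pics/c3.png

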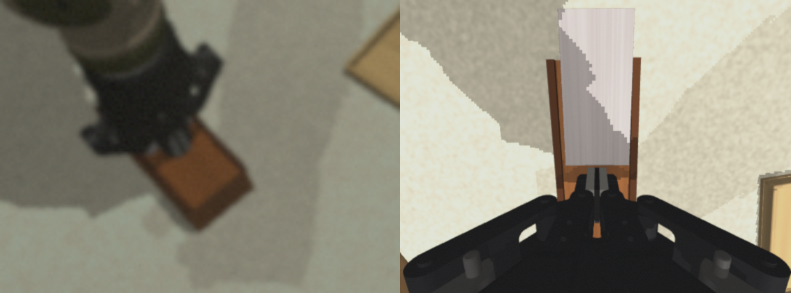

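The plate is flat in the channel and sticks out about 28 mm at the robot end (right half, rows 8–60). I'll push 7 mm more, hold, lift, and move over the overhang. 13 pictures viewed.

Call:
send_rows:
  series: [0.4, 0, 0, 0, 0, 0, 0, 0.7, 0, 0, 0, 0, 0, 0, 0.7, 0, 0, 0, 0, 0, 0, 0.7, 0, 0, 0, 0, 0, 0, 0.6, 0, 0, 0, 0, 0, 0, 0.6, 0, -3, 0, 0, 0, 0, 0.6, 0, -6, 0, 0, 0, 0.5, 4.6, 0, -7, 0, 0, 0, 1, 8.6, 0, -7, 0, 0, 0, 1, 9.8, 0, -7, 0, 0, 0, 1]

```text
clock: 20.37
tcp_pos: [0.4082, -0.3578, 0.1118]
orientation: [-0.001, 0.001, 1.0, 0.0]
wrist_force: [-0.3, 0.5, -1.3]
finger_gap: 0.048
```

```bash
python3 - <<'E'
from h import *
read_camera("wrist");look("spacer_plate",.045,"w13");look("spacer_plate",.045,cam="scene");look("plate_rack",.045,cam="scene");print(get_state()["finger_gap"]);go(.406,-.3595,.034,180)
E
```

```text
20.4167 [ 0.4076 -0.3577  0.1114] 179.8
spacer_plate 0.72 [247.2, 192.6, 63.8, 122.8] [ 0.4391 -0.3583] 0.8 [101.3  46.5]
20.5167 [ 0.4113 -0.3588  0.1114] 179.9
spacer_plate 0.93 [90.3, 276.3, 41.8, 38.0] [ 0.4405 -0.3587] 0.1 [106.7  46.2]
spacer_plate 0.73 [306.8, 151.3, 21.1, 19.3] [0.4828 0.3127] 133.8 [72.1 55. ]
20.6167 [ 0.4128 -0.3591  0.1112] 180.0
plate_rack 0.82 [91.6, 287.5, 62.6, 57.7] [ 0.506  -0.3612] 1.2 [163.2  64.5]
0.08516829967625365
go (0.406, -0.3595, 0.034, 180) -> [ 0.7  -0.06  7.7 ] [-0.  0.  0.] rows 1.9
```

Call:
send_rows:
  series: [0.7, 0.05, 1, 0, 0, 0, 1, 0.7, 0.05, 3, 0, 0, 0, 1, 0.7, 0.05, 5.5, 0, 0, 0, 1, 0.7, 0.05, 7.7, 0, 0, 0, 1, 0.7, 0.05, 7.7, 0, 0, 0, 1, 0.7, 0.05, 7.7, 0, 0, 0, 0.3, 0.7, 0.05, 7.7, 0, 0, 0, 0.3, 0.7, 0.05, 7.7, 0, 0, 0, 0.3, 0.7, 0.05, 7.7, 0, 0, 0, 0.3, 0.7, 0.05, 7.7, 0, 0, 0, 0.3]
  newtons: 60

```text
clock: 21.55
tcp_pos: [0.406, -0.3591, 0.0359]
orientation: [0.001, -0.0, 1.0, -0.001]
wrist_force: [0.2, 0.5, 5.5]
finger_gap: 0.044
```

```bash
python3 - <<'E'
from h import *
s=get_state();print(s["wrist_force"],s["finger_gap"]);read_camera("wrist");look("spacer_plate",.045,"w14")
s=get_state();print(s["wrist_force"],s["finger_gap"],s["tcp_pos"])
look("plate_tray",.016,cam="top");look("plate_tray",.016,cam="scene")
E
```

```text
[0.23080942 0.46244716 5.46500891] 0.04402333232267791
21.6 [ 0.406  -0.3592  0.0359] 180.0
spacer_plate 0.98 [235.9, 231.9, 94.0, 106.7] [ 0.4183 -0.3586] 0.2 [60.6 45.6]
[0.33983862 0.87263505 6.30770803] 0.04362149771015544 [ 0.40597644 -0.35913904  0.03581006]
21.7 [ 0.406  -0.3591  0.0358] 180.0
plate_tray 0.94 [328.1, 182.0, 41.6, 55.5] [ 0.5918 -0.1273] 9.7 [152.  125.3]
21.8 [ 0.406  -0.3591  0.0358] 180.0
plate_tray 0.57 [193.1, 253.8, 74.6, 65.1] [ 0.5942 -0.1302] 10.4 [154.8 125.5]
```

View pics/w14.png

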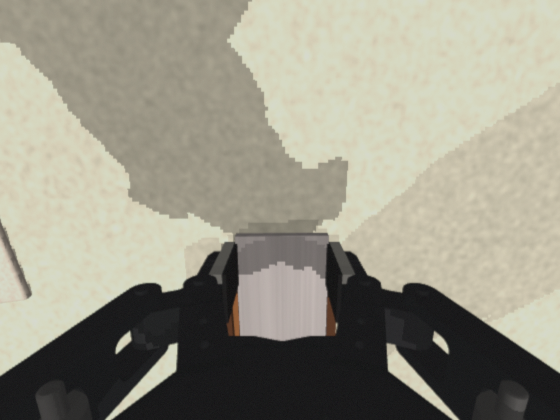

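The plate's overhanging end is gripped across its width at (282,280). 14 pictures viewed. Lift slowly and carry to above the plywood tray.

Call:
send_rows:
  series: [0, 0, -0.7, 0, 0, 0, 0.3, 0, 0, -2, 0, 0, 0, 0.3, 0, 0, -5, 0, 0, 0, 0.3, 0, 0, -8, 0, 0, 0, 0.3, -2, 3, -9.4, 0, 0, -2, 0.3, -4, 6, -9.4, 0, 0, -4, 0.3, -6, 9, -9.4, 0, 0, -6, 0.3, -8, 12, -9.4, 0, 0, -8, 0.3, -10, 15, -9.4, 0, 0, -10, 0.3, -12, 18, -9.4, 0, 0, -10, 0.3]

```text
clock: 22.73
tcp_pos: [0.5252, -0.1766, 0.1287]
orientation: [-0.0, -0.088, 0.996, -0.0]
wrist_force: [0.6, -0.6, -2.0]
finger_gap: 0.0437
```

Call:
send_rows:
  series: [-2.5, 4.4, 0, 0, 0, 0, 0.3, -2.5, 4.4, 0, 0, 0, 0, 0.3, -2.5, 4.4, 0, 0, 0, 0, 0.3, -2.5, 4.4, 0, 0, 0, 0, 0.3, -2.5, 4.4, 0, 0, 0, 0, 0.3]

```text
clock: 23.15
tcp_pos: [0.5414, -0.1312, 0.1283]
orientation: [-0.0, -0.087, 0.996, -0.0]
wrist_force: [0.3, 0.1, -0.9]
finger_gap: 0.0434
```

```bash
python3 - <<'E'
from h import *
s=get_state();print(s["wrist_force"],s["finger_gap"]);read_camera("wrist");look("spacer_plate",.135,"w15");look("plate_tray",.016)
look("spacer_plate",.135,"s4",cam="scene");look("plate_tray",.016,cam="scene");go(.5595,-.134,.03,190)
im=cv2.imread("pics/s4.png")[200:320,140:290];w=cv2.imread("pics/w15.png")
cv2.imwrite("pics/c4.png",np.hstack([cv2.resize(im,(400,320)),cv2.resize(w,(400,320))]))
E
```

```text
[ 0.25914608  0.09368091 -0.91243839] 0.04343607127388136
23.2 [ 0.5414 -0.1316  0.1283] -170.1
spacer_plate 0.78 [234.6, 234.0, 95.4, 103.7] [ 0.5552 -0.1285] 10.2 [62.3 46.1]
23.3 [ 0.5414 -0.1318  0.1283] -170.1
plate_tray 0.78 [208.5, 172.5, 134.4, 148.2] [ 0.5504 -0.1356] 100.9 [118.6  74.2]
23.4 [ 0.5415 -0.1316  0.1282] -170.1
spacer_plate 0.8 [202.8, 232.5, 41.6, 36.8] [ 0.5746 -0.1236] 9.6 [105.3  52.4]
23.5 [ 0.5416 -0.1313  0.1282] -170.1
go (0.5595, -0.134, 0.03, 190) -> [-1.7  -0.61  9.82] [ 0.  -0.  -0.1] rows 2.4
```

View pics/c4.png

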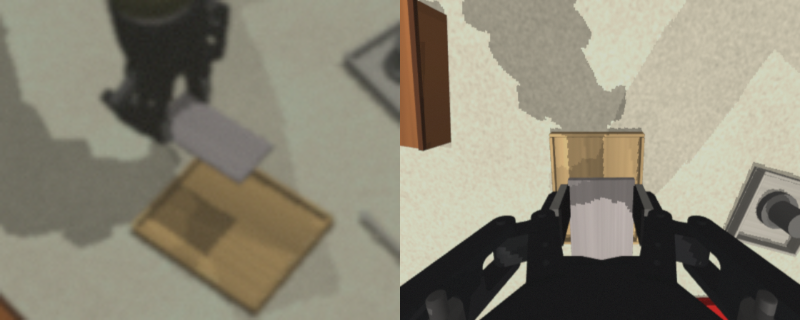

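The plate is held level above the tray, aligned with it. Lower and release.

Call:
send_rows:
  series: [-1.5, -0.6, 0.5, 0, 0, 0, 0.3, -1.5, -0.6, 3, 0, 0, 0, 0.3, -1.5, -0.6, 6, 0, 0, 0, 0.3, -1.5, -0.6, 9, 0, 0, 0, 0.3, -1.5, -0.6, 10, 0, 0, 0, 0.3, -1.5, -0.6, 10, 0, 0, 0, 0.3]

```text
clock: 24.1
tcp_pos: [0.555, -0.1329, 0.0252]
orientation: [-0.003, -0.087, 0.996, 0.001]
wrist_force: [0.2, 0.3, -0.5]
finger_gap: 0.0438
```

```bash
python3 - <<'E'
from h import *
read_camera("wrist");s=get_state();print(s["wrist_force"],s["finger_gap"]);go(.5575,-.134,.0055,190)
E
```

```text
[ 1.11550956 -0.24474333 -0.84792362] 0.04355722214165951
go (0.5575, -0.134, 0.0055, 190) -> [-0.09 -0.08  2.18] [ 0.1 -0.1 -0. ] rows 0.5
```

Call:
send_rows:
  series: [0, 0, 0.8, 0, 0, 0, 0.3, 0, 0, 1.4, 0, 0, 0, 0.3, 0, 0, 1.9, 0, 0, 0, 0.3, 0, 0, 2.1, 0, 0, 0, 0.3, 0, 0, 2.1, 0, 0, 0, 0.3, 0, 0, 2.1, 0, 0, 0, 0.3]

```text
clock: 24.65
tcp_pos: [0.5578, -0.1338, 0.0074]
orientation: [0.0, -0.087, 0.996, -0.0]
wrist_force: [0.3, 0.1, -0.6]
finger_gap: 0.0437
```

Call:
send_rows:
  series: [0, 0, 0, 0, 0, 0, 0.66, 0, 0, 0, 0, 0, 0, 0.66, 0, 0, 0, 0, 0, 0, 0.66, 0, 0, 0, 0, 0, 0, 0.66, 0, 0, -1.5, 0, 0, 0, 0.66, 0, 0, -4, 0, 0, 0, 0.66, 0, 0, -8, 0, 0, 0, 0.66, 2, 0, -12, 0, 0, 0, 0.66, 4, 0, -13, 0, 0, 0, 0.66, 4, 0, -13, 0, 0, 0, 0.66]

```text
clock: 25.48
tcp_pos: [0.5179, -0.1417, 0.1416]
orientation: [0.002, -0.087, 0.996, -0.002]
wrist_force: [-0.1, 1.2, -0.8]
finger_gap: 0.0564
```

```bash
python3 - <<'E'
from h import *
read_camera("wrist")
look("spacer_plate",.009,"w16");look("plate_tray",.016)
E
```

```text
25.5333 [ 0.5184 -0.1413  0.1396] -170.1
spacer_plate 0.83 [260.4, 221.9, 45.7, 88.6] [ 0.5905 -0.1272] 10.5 [100.5  46.3]
25.6333 [ 0.5184 -0.1408  0.1371] -170.0
plate_tray 0.66 [219.6, 194.9, 126.1, 138.5] [ 0.5875 -0.1288] 9.8 [150.9 117.2]
```

View pics/w16.png

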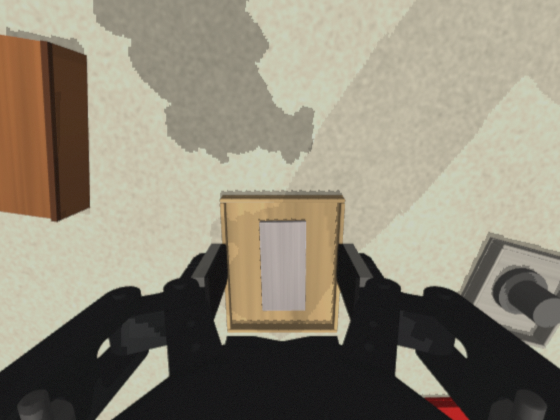

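The plate lies flat and centred in the plywood tray at (283,266). The 100.5 × 46.3 mm measured at that height matches. Final numeric check of the others, then hand in.

```bash
python3 - <<'E'
from h import *
for n,z in(("big_collar",.028),("small_collar",.024),("end_plug",.014),("bottle",.06),("screwdriver",.01)): look(n,z,cam="scene")
print(hand_in())
E
```

```text
25.7333 [ 0.5182 -0.1404  0.136 ] -170.0
big_collar 0.82 [308.5, 153.3, 15.2, 18.7] [0.4719 0.3252] 132.6 [73.2 49.6]
25.8333 [ 0.5181 -0.1404  0.1358] -170.0
small_collar 0.69 [305.7, 151.1, 19.4, 20.5] [0.4706 0.3269] 132.6 [77.6 55.6]
small_collar 0.63 [332.5, 167.3, 15.2, 16.6] [0.544  0.3326] 132.3 [51.5 37.4]
25.9333 [ 0.5182 -0.1404  0.1361] -170.0
end_plug 0.76 [283.7, 211.7, 18.4, 18.5] [0.57   0.1254] 135.5 [74.7 48.6]
26.0333 [ 0.5183 -0.1405  0.1365] -170.0
bottle 0.82 [364.7, 179.0, 23.0, 41.1] [0.6922 0.3129] 123.4 [136.5  51.4]
bottle 0.5 [208.6, 268.4, 37.8, 30.1] [ 0.6173 -0.1443] 10.3 [94.1 42.9]
26.1333 [ 0.5183 -0.1406  0.1368] -170.0
screwdriver 0.89 [299.3, 302.1, 35.4, 37.3] [ 0.8154 -0.0417] 176.9 [104.6  26.6]
screwdriver 0.66 [94.6, 288.5, 59.3, 57.8] [ 0.4867 -0.358 ] 1.0 [167.4  66.9]
the job is handed in; nothing more can be done
None
```

I sorted all four parts and handed the job in at about 26 s of the 115 s allowed. The hand-in gives no verdict, so what follows is from my own camera checks.

- **Collars:** both lie in the grey tray. Close-up readings put the big one at about (0.465, 0.335) and the small one at about (0.537, 0.336). The tray's centre is about (0.497, 0.337).
- **End plug:** it stands upright in the steel bin at about (0.574, 0.121). The bin's centre is about (0.576, 0.120).
- **Spacer plate:** I pushed it along the rails toward the robot until it stuck out about 35 mm, still flat. I then gripped it by that end and laid it in the plywood tray. The last look showed it flat, about 3 mm from the tray's centre.
- **Bystanders:** the bottle and screwdriver show at the same pixels as at the start, within a pixel or two.

**Checks that disagreed:**
- **Distant views:** the fixed cameras put the collars and plug up to about 15 mm away from the close-up readings. Those views take in the sides of the parts or see them partly hidden, so I trusted the close-ups.
- **Plate's starting position:** I measured about 14 mm of bare floor at the robot end and 24 mm behind the plate, not the stated 35 to 55 mm. I worked from the measurement.
- **Extra move:** one carry of the small collar ran about 4 cm too far. I corrected it in the air before placing.

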